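Check the block temperature, then hold a cuvette in the light path

ROBOT

A 6-joint arm with a two-finger parallel gripper is mounted at the origin on the work surface; the furniture and walls round the work are solid. World frame = base frame: x ahead of the robot, y to its left, z up, the work surface at z = 0. Lengths are in m, angles in rad, forces in N, time in s.
With the tool pointing down it reaches from about 0.35 to 0.85 m from the base axis. Payload 8.1 kg.
Tool frame: the origin (TCP) lies where the fingers leave the gripper's body, on its centre line; the fingertips stand 84 mm ahead of it and the grasp point (between the pads) lies 65 mm ahead of it; z points along the fingers, y is the line along which they close (so a half turn about z gives the same grasp; the last joint's range is limited). The gripper opens to 93 mm and grips with 3 to 60 N. Pads are 15 mm wide; open, the fingers measure 128 mm over their backs; the gripper's body (75 mm by 188 mm) begins 65 mm behind the grasp point.
Start: joints at [1.228, 0.13, 1.488, -0, 1.523, -0.085], TCP at [0.153, 0.58, 0.303] pointing down, gripper open.
Joint ranges: [-2.96, 2.96], [-0.89, 2.26], [0.02, 2.5], [-1.34, 4.48], [0, 2.73], [-2.66, 2.66]. Speed limits (rad/s): [2.39, 2.39, 2.79, 3.14, 3.14, 3.14].

INTERFACE

Orientations are given as a rotation vector (axis times angle).
In Python, from plant import robot gives the robot as it stands.
- The arm moves only by the shell command python3 -m jog 'ROWS' [FORCE]. ROWS is text: rows parted by semicolons, each of 5 numbers parted by spaces: the opening, from 0 (shut) to 1 (fully open), then the shift along the tool's x, y, z in m, then the turn about the tool's z in degrees. A call has 1 to 10 rows; each row shifts and turns the commanded pose from where the row before left it, along the tool's axes as they then stand; what a row does not reach is not made up. A row lasts 1/12 s, in which the tool goes at most 41.7 mm and 7.16 degrees, less where a joint would pass 70% of its speed; a pose out of reach is approached as far as the arm can. A call with a gripper value outside its range is refused whole. The fingers move at their own pace and stop on an object; FORCE is the grip in N (left out, the last holds). Time passes only in rows, so rows that do not move let the fingers close. It gives the time, the measured TCP pose, the force, the opening and the grip force at its end, in the units of the state.
- robot.read_state(): the state, without advancing time (a new reading comes with each control period).
- robot.read_camera(name): name is "scene" or "top"; returns a dict with "color" (400x640x3 uint8, red, green, blue), "intrinsics" (3x3 intrinsics, pixels), "pose" (4x4, takes a point from camera to world coordinates). Camera axes: x right, y down, z forward; pixel columns grow to the right and rows downward; lengths in m; the calibration is good to about 2 mm. A picture is of the moment at which its call begins. There is no depth.
- robot.close_job(): hands the job in; it is judged then, once.
The state is a dict: "t": time; "q": joint angles; "dq": joint speeds; "joint_torque": joint torques, N m; "tool_pos": TCP position; "orientation": TCP orientation; "force": force on the tool from outside, world axes, zero at the start; "wrist_torque": the same for the moment, N m; "opening": finger opening in m; "gripper_force": force on a finger pad.
Only numpy, scipy, OpenCV 4.12 (cv2) and the standard library are available. Lean on these libraries where they do the work, as an engineer would, in place of code of your own. Each camera call takes 0.05 s, during which the arm holds its last target. There are 200 camera calls.

TASK

First check the temperature of the cuvette block: pick up the probe thermometer, bring the tip of its thin rod to the mouth of the square port in the block's side, pointing straight into it, hold it still there for a good second, and lay the thermometer flat on the table again. Then lift the flat-sided cuvette out of the block, gripping only its broad frosted sides and never its clear ends, carry it to the photometer and hold it upright in the light path, midway between the two lenses, with the beam passing through the middle of both clear ends. The program finishes while still holding the cuvette there in the air, still and touching nothing else; leave the round vial, the petri dish and the eraser alone.

Things in the scene. Friction and masses are not known exactly. Their poses are not given: they have to be found in the camera images.
- probe: digital probe thermometer, about 27 x 219 x 20 mm, 0.09 kg, loose on the table, display up. Origin on the underside; its own z is up as it lies. The white handle is 26 mm wide (x), 18 mm thick and runs from y = -11 to y = +109 mm; the thin metal rod (3.6 mm thick, 9 mm above the underside) runs from the handle along the body's -y to its tip at y = -109 mm.
- probe_grip (a point): middle of the thermometer's handle, half-way up (9 mm above its underside, 49 mm from the origin along +y): place to grip it, across the 26 mm width. Axes as probe.
- probe_tip (a point): tip of the thermometer's rod, 158 mm from probe_grip along the thermometer's -y, at the same height (9 mm above the underside).
- heater: thermostat block, fixed: aluminium block 120 (x) x 50 (y) mm on a 130 x 60 x 12 mm foot, its top 60 mm above the table; origin at the middle of the underside, z up. In its top are two wells 10 mm deep (floor 50 mm above the table), 26 (x) x 16 (y) mm, centred 30 mm either side of the middle along its x. In one stands the cuvette, in the other the round vial; which is which changes.
- port (a point): centre of the mouth of the port: a hole 16 x 16 mm and 20 mm deep with a thin black rim, in the middle of the block's -y side, 40 mm above the table. Axes as heater: outward from the port is -y, into it is +y.
- cuvette: long-path glass cuvette, loose, 20 g, a flat-sided box 24 (x) x 14 (y) x 45 mm high with a closed white top. Origin at the middle of its underside. The two broad sides (facing its +y and -y, 22 mm wide, 14 mm apart) are frosted, the two narrow ends (facing +x and -x) are the clear windows. It stands upright in a well, its x along the block's x; 35 mm stand out of the well.
- cuvette_centre (a point): centre of the cuvette, 22.5 mm above its underside and below its top. Axes as cuvette; light must pass along its x.
- window_a: the clear end of the cuvette that faces its -x, 12 x 44 mm, set 1 mm in from the frosted sides; origin at its centre
- window_b: the clear end of the cuvette that faces its +x, 12 x 44 mm, set 1 mm in from the frosted sides; origin at its centre
- photometer: open-path photometer, fixed: a 190 (x) x 66 (y) x 12 mm base plate with a lamp housing and a detector housing (each 46 x 50 mm, top 100 mm above the table) that face each other along x. Origin at the middle of the underside. The gap between the two black lens barrels (26 mm diameter) is 72 mm; between the housings 88 mm. The gap is open above and at both sides (+y and -y).
- beam (a point): middle of the light path: on the axis of the two lenses, midway between them, 80 mm above the table. The beam runs along its x; axes as photometer.
- vial: round capped glass vial, 14 mm diameter, 38 mm high, loose in the other well; leave alone. Origin at the middle of its underside.
- petri_0: petri dish with seeds, 60 mm diameter, 12 mm high, loose on the table; leave alone. Origin at the middle of its underside.
- eraser: eraser, 19 x 45 x 11 mm, loose on the table; leave alone. Origin at the middle of its underside.

How it is judged:
On the way, in this order (a step that is already met when the one before it is completed fails the run):
1. the thermometer is held in the air with its tip at the port's mouth, pointing straight in, still for a second (x of probe_tip in the frame of port between -0.009 and 0.009 m and z of probe_tip in the frame of port between -0.009 and 0.009 m and y of probe_tip in the frame of port between -0.025 and 0.02 m and angle between the y axis of probe and the y axis of heater, either way round below 0.26 rad and linear speed of probe below 0.02 m/s and contact force between the fingers and probe above 0.5 N), for 1 s.
2. the thermometer lies flat on the table again, let go (height (world z) of probe_grip between 0 and 0.02 m and angle between probe_grip's own z axis and vertical below 0.15 rad and contact force between the fingers and probe below 0.05 N and linear speed of probe below 0.02 m/s), for 0.2 s.
3. the cuvette is lifted out of the block, gripped by its frosted sides only (height (world z) of cuvette_centre above 0.088 m and contact force between the fingers and cuvette above 1 N and contact force between the fingers and window_a below 0.5 N and contact force between the fingers and window_b below 0.5 N), for 0.1 s.
At the end, for the whole second after the job is handed in: Fingers hold the cuvette by its frosted sides only (over 1 N); centre within 12 mm along, 5 mm across and 9 mm up or down of the light path's middle, square to it within 0.17 rad, upright within 0.15 rad, still, not touching the photometer; thermometer lies flat on the table, let go (all of step 2 and contact force between the fingers and cuvette above 1 N and contact force between the fingers and window_a below 0.5 N and contact force between the fingers and window_b below 0.5 N and x of cuvette_centre in the frame of beam between -0.012 and 0.012 m and y of cuvette_centre in the frame of beam between -0.005 and 0.005 m and z of cuvette_centre in the frame of beam between -0.009 and 0.009 m and angle between the x axis of cuvette and the x axis of photometer, either way round below 0.17 rad and angle between cuvette's own z axis and vertical below 0.15 rad and linear speed of cuvette below 0.01 m/s and contact force between cuvette and photometer below 0.05 N); the arm keeps its last pose, push and grip.
It fails at once if the fingers touch a clear end of the cuvette (contact force between the fingers and window_a above 1 N or contact force between the fingers and window_b above 1 N).
It fails at once if the vial, the petri dish or the eraser is disturbed (distance of vial from where it was at the start of the episode above 0.02 m or angle between vial's own z axis and vertical above 0.5 rad or distance of any of petri_0, eraser from where it was at the start of the episode above 0.03 m).
It also fails if it takes over 67 s, if anything falls off the work surface, if the arm or the gripper's body presses on something with over 40 N, if the wrist force passes 120 N, or if a joint passes its speed limit or range.

## Working session

There is one attempt and no reset: what is moved stays moved. The work goes in short steps, Python scripts to look and compute and a shell command to move; the robot and the scene stay as the last step left them, time stands still between calls to the robot, and variables do not carry over. Pictures are saved under pics/ and viewed, at most 10 in all, crops included, and the job is handed in when it is done.

```bash
mkdir -p pics; ls; python3 - <<'E'
from plant import robot
import cv2,numpy as np
for n in("scene","top"):
    c=robot.read_camera(n);cv2.imwrite(f"pics/{n}0.png",c["color"][:,:,::-1]);print(n,c["intrinsics"].round(1).tolist(),c["pose"].round(4).tolist())
s=robot.read_state();print(s)
E
```

```text
pics
scene [[377.6, 0.0, 313.8], [0.0, 377.6, 196.9], [0.0, 0.0, 1.0]] [[0.8223, -0.433, 0.3691, 0.0999], [-0.569, -0.6203, 0.5399, -0.5803], [-0.0048, -0.654, -0.7564, 0.9331], [0.0, 0.0, 0.0, 1.0]]
top [[478.9, 0.0, 318.7], [0.0, 478.9, 201.2], [0.0, 0.0, 1.0]] [[-0.0199, -0.9822, 0.187, 0.2243], [-0.9998, 0.0184, -0.0097, 0.0359], [0.0061, -0.1872, -0.9823, 1.6316], [0.0, 0.0, 0.0, 1.0]]
{'t': 0.1, 'q': array([ 1.22762010e+00,  1.31120680e-01,  1.48914183e+00, -3.67954378e-05,
        1.52301102e+00, -8.53875874e-02]), 'dq': array([-0.00028769, -0.00132765,  0.00052513,  0.00145951,  0.00017887,
        0.00044105]), 'joint_torque': array([ 1.32745598e-03, -5.61345077e+01, -4.93093872e+01,  7.70337204e-02,
        2.91406258e-02, -6.03925264e-05]), 'tool_pos': array([0.15282282, 0.57982988, 0.30178698]), 'orientation': array([-4.03768878e-01, -3.11521240e+00,  2.59195190e-03]), 'force': array([-0.66609412, -0.46212018, -0.07012667]), 'wrist_torque': array([-0.00366838, -0.02794901, -0.00151976]), 'gripper_force': 0.0, 'opening': 0.09292827363863396}
```

View pics/top0.png

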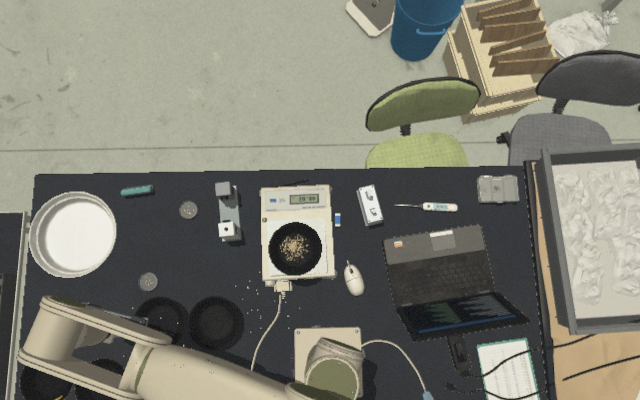

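View pics/scene0.png

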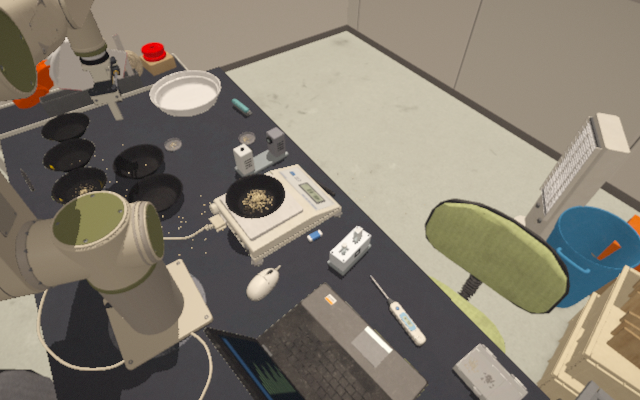

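The top view shows the photometer near (228,212), the heater at (369,205), and the probe with its tip at about (395,205) and handle end at about (458,208). I'll zoom in on these.

```bash
cat >h.py <<'E'
from plant import robot
import cv2,numpy as np
def proj(c,P):
    P=np.atleast_2d(P);T=np.linalg.inv(c["pose"]);q=(T[:3,:3]@P.T).T+T[:3,3];u=(c["intrinsics"]@q.T).T
    return u[:,:2]/u[:,2:]
def ray(c,px,z):
    d=c["pose"][:3,:3]@np.linalg.inv(c["intrinsics"])@[px[0],px[1],1];o=c["pose"][:3,3]
    return o+d*(z-o[2])/d[2]
def crop(c,x,y,w,h,s,name):
    im=cv2.resize(c["color"][y:y+h,x:x+w,::-1],None,fx=s,fy=s,interpolation=cv2.INTER_CUBIC);cv2.imwrite(name,im)
E
python3 - <<'E'
from h import *
c=robot.read_camera("top");d=robot.read_camera("scene")
A=cv2.resize(c["color"][175:235,340:470],None,fx=6,fy=6,interpolation=2)
B=cv2.resize(c["color"][170:250,205:251],None,fx=5,fy=5,interpolation=2)
C=cv2.resize(d["color"][215:285,310:390],None,fx=5,fy=5,interpolation=2)[:,:400]
m=np.zeros((360,780,3),np.uint8);m[:]=A;cv2.imwrite("pics/a.png",m[:,:,::-1])
m=np.zeros((400,635,3),np.uint8);m[:,:230]=B;m[:350,235:635]=C;cv2.imwrite("pics/b.png",m[:,:,::-1])
E
```

```text
(no output)
```

View pics/a.png

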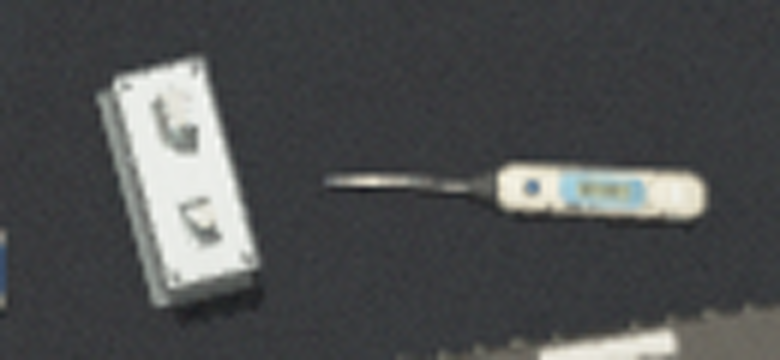

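View pics/b.png

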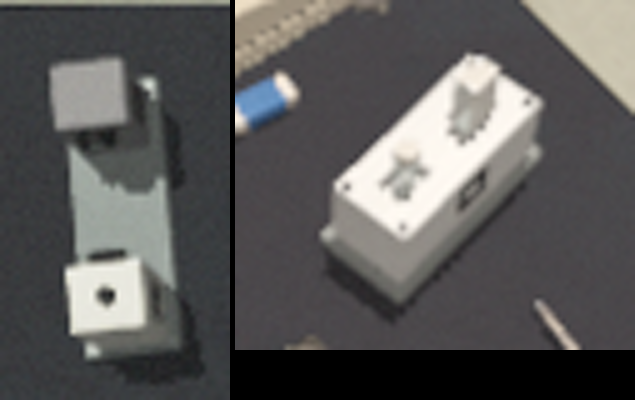

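```bash
cat >m.py <<'E'
from h import *
from scipy.optimize import least_squares
c=robot.read_camera("top");d=robot.read_camera("scene")
pa=lambda P:np.array(P)/6+[340,175]-.4
pb=lambda P:np.array(P)/5+[205,170]-.4
pc=lambda P:(np.array(P)-[235,0])/5+[310,215]-.4
def W(p,L):
    a=p[2];L=np.array(L,float);R=np.array([[np.cos(a),-np.sin(a),0],[np.sin(a),np.cos(a),0],[0,0,1]])
    return L@R.T+[p[0],p[1],0]
def fit(obs,p0):
    f=lambda p:np.concatenate([(proj(cam,W(p,L))-px).ravel() for cam,L,px in obs])
    r=least_squares(f,p0,loss="soft_l1");print(r.x.round(4),np.degrees(r.x[2]).round(1),f(r.x).round(1));return r.x
# heater: local x to far (+x world), -y toward probe(-y world)
H=[[.06,.025,.06],[.06,-.025,.06],[-.06,-.025,.06],[-.06,.025,.06]]
h=fit([(c,H,pa([(115,75),(205,57),(258,268),(165,290)])),(d,H,pc([(470,55),(542,103),(405,237),(335,190)])),(d,[[0,-.025,.04]],pc([(473,188)]))],[.6,-.1,0])
P=[[0,-.109,.009],[0,-.011,.012],[0,.109,.012]]
p=fit([(c,P,pa([(326,182),(499,188),(706,195)])),(d,[P[0]],pc([(540,302)]))],[.6,-.25,np.pi])
x0,x1=.044,.090
F=lambda s:[[s*x1,.025,.1],[s*x1,-.025,.1],[s*x0,-.025,.1],[s*x0,.025,.1]]
f=fit([(c,F(1),pb([(50,62),(123,58),(128,126),(57,131)])),(c,[F(-1)[i] for i in(3,2,1,0)],pb([(65,266),(143,258),(150,325),(72,335)]))],[.6,.2,0])
print("port",W(h,[0,-.025,.04]),"cuv",W(h,[.03,0,0]),"other",W(h,[-.03,0,0]),"grip",W(p,[0,.049,.009]),"tip",W(p,[0,-.109,.009]),"beam",f)
for n,q in(("photcam",f),):print(proj(d,W(q,[[0,0,.08]])))
from scipy.spatial.transform import Rotation as R
s=robot.read_state();print(s["tool_pos"],R.from_rotvec(s["orientation"]).as_matrix().round(3).tolist())
E
python3 m.py
```

```text
[ 0.5131 -0.1537  0.2157] 12.4 [ 0.4  0.8 -0.2  0.5  0.2 -0.4  1.1 -0.6  0.4 -0.3 -0.1 -0.2 -0.2  0.3
 -0.3 -1.2 -0.2  0. ]
[ 0.5095 -0.3491  3.0788] 176.4 [ 0.3 -0.3  0.1 -0.2  0.5  0.1 -0.8 -0.4]
[0.4978 0.3274 0.1014] 5.8 [-0.2  0.5  0.4 -0.5  0.6 -0.5 -0.5  0.3  0.1 -0.1 -0.  -0.3 -0.2  0.3
 -0.1  0.2]
port [ 0.51841504 -0.17811957  0.04      ] cuv [ 0.54236881 -0.14727777  0.        ] other [ 0.48375931 -0.16012012  0.        ] grip [ 0.50643916 -0.3980211   0.009     ] tip [ 0.51635435 -0.24033252  0.009     ] beam [0.4977681  0.32741945 0.10141001]
[[259.31008425 144.6793529 ]]
[0.15290948 0.58004885 0.3023698 ] [[-0.967, 0.255, -0.0], [0.255, 0.967, -0.001], [0.0, -0.001, -1.0]]
```

Fits agree to about 1 px: port (.518,-.178), probe grip (.506,-.398), beam (.498,.327), cuvette (.542,-.147) in the far well. I'll go above the probe by way of the photometer side, then turn.

```bash
cat >d.py <<'E'
import sys
from h import *
from scipy.spatial.transform import Rotation as R
def delta(x,y,z,head):
    s=robot.read_state();M=R.from_rotvec(s["orientation"]).as_matrix()
    t=(head-np.degrees(np.arctan2(M[1,1],M[0,1]))+180)%360-180
    print("t",round(s["t"],2),"pos",s["tool_pos"].round(4),"tool delta",(M.T@(np.array([x,y,z])-s["tool_pos"])).round(4),"turn",round(-t,2),"tilt",M[:2,2].round(4),"open",round(s["opening"],4),"gf",round(float(s["gripper_force"]),1))
if __name__=="__main__":delta(*map(float,sys.argv[1:]))
E
r="0"
python3 -m jog '1 -.0385 -.0148 0 0;1 -.0385 -.0148 0 0;1 -.0385 -.0148 0 0;1 -.0385 -.0148 0 0;1 -.0385 -.0148 0 0;1 -.0385 -.0148 0 0;1 -.0385 -.0148 0 0;1 -.0385 -.0148 0 0;1 -.0385 -.0148 0 0;1 -.0385 -.0148 0 0'
python3 -m jog '1 -.01 -.037 0 0;1 -.01 -.037 0 0;1 -.01 -.037 0 0;1 -.01 -.037 0 0;1 -.01 -.037 0 0;1 -.01 -.037 0 0;1 -.01 -.037 0 0;1 -.01 -.037 0 0;1 -.01 -.037 0 0;1 -.01 -.037 0 0'
python3 -m jog '1 -.01 -.037 0 0;1 -.01 -.037 0 0;1 -.01 -.037 0 0;1 -.01 -.037 0 0;1 -.01 -.037 0 0;1 -.01 -.037 0 0;1 -.01 -.037 0 0;1 -.01 -.037 0 0;1 -.01 -.037 0 0'
python3 -m jog '.7 0 0 0 7;.7 0 0 0 7;.7 0 0 0 7;.7 0 0 0 7;.7 0 0 0 7;.7 0 0 0 7;.7 0 0 0 7;.7 0 0 0 7;.7 0 0 0 7;.7 0 0 0 7'
python3 -m jog '.7 0 0 0 7;.7 0 0 0 1.8;.7 0 0 0 0'
python3 d.py .5064 -.398 .16 -3.6
```

```text
t: 1.13
tool_pos: [0.4889, 0.3374, 0.3029]
orientation: [0.404, 3.115, 0.0]
force: [0.2, -0.1, 0.4]
opening: 0.0931
gripper_force: 0.0
t: 1.97
tool_pos: [0.4895, -0.0461, 0.303]
orientation: [0.404, 3.115, -0.0]
force: [1.4, 0.1, 0.2]
opening: 0.0932
gripper_force: 0.0
t: 2.72
tool_pos: [0.4916, -0.3912, 0.3027]
orientation: [0.404, 3.115, 0.0]
force: [-0.1, 0.2, 0.5]
opening: 0.0931
gripper_force: 0.0
t: 3.55
tool_pos: [0.4919, -0.3893, 0.3026]
orientation: [-2.125, -2.314, -0.0]
force: [-0.4, -0.5, -0.3]
opening: 0.0651
gripper_force: 0.0
t: 3.8
tool_pos: [0.4919, -0.3893, 0.3026]
orientation: [-2.291, -2.149, 0.0]
force: [-0.3, 1.1, -0.2]
opening: 0.0649
gripper_force: 0.0
t 3.8 pos [ 0.4919 -0.3893  0.3026] tool delta [-0.0078  0.015   0.1426] turn -0.06 tilt [-0.0002  0.0001] open 0.0649 gf 0.0
```

```bash
python3 -m jog '.7 -.002 .005 .036 0;.7 -.003 .005 .036 0;.7 -.003 .005 .036 0;.7 0 0 .0346 0;.7 0 0 0 0;.7 0 0 0 0' | head -2
python3 d.py .5064 -.398 .087 -3.6
python3 - <<'E'
from h import *
c=robot.read_camera("scene");d=robot.read_camera("top")
a=cv2.resize(c["color"][230:350,330:450],None,fx=4,fy=4,interpolation=2);b=cv2.resize(d["color"][150:270,385:460],None,fx=4,fy=4,interpolation=2)
cv2.imwrite("pics/g.png",np.hstack([a,b])[:,:,::-1])
E
```

```text
t: 4.3
tool_pos: [0.5051, -0.397, 0.1578]
t 4.3 pos [ 0.5051 -0.397   0.1578] tool delta [-0.0012  0.0017  0.0708] turn 0.1 tilt [-0.0043  0.0039] open 0.0648 gf 0.0
```

View pics/g.png

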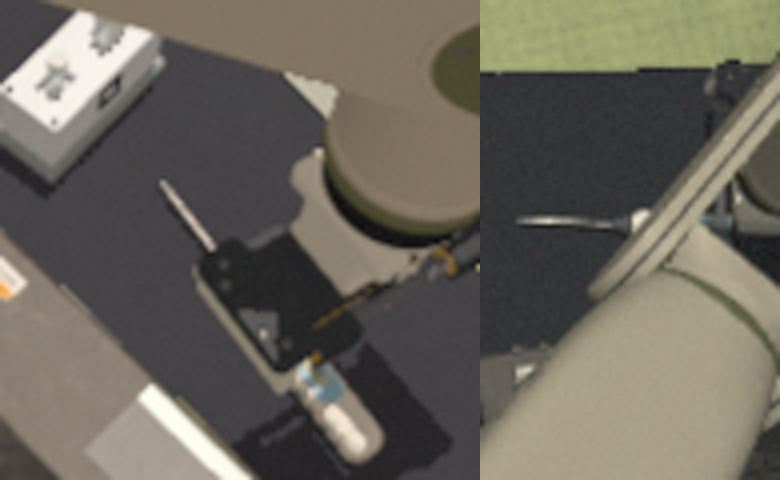

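The gripper is centred over the handle: rod ahead at (165,185), handle end behind at (360,440). Descending gently.

```bash
python3 -m jog '.7 -.001 .002 .02 0;.7 0 0 .02 0;.7 0 0 .018 0;.7 0 0 .0118 0;.7 0 0 0 0;.7 0 0 0 0' ; python3 d.py .5064 -.398 .087 -3.6
```

```text
t: 4.9
tool_pos: [0.509, -0.3999, 0.092]
orientation: [2.288, 2.15, 0.0]
force: [-0.1, 0.2, 0.8]
opening: 0.0649
gripper_force: 0.0
t 4.9 pos [ 0.509  -0.3999  0.092 ] tool delta [ 0.0017 -0.0027  0.005 ] turn 0.04 tilt [ 0.0011 -0.0011] open 0.0649 gf 0.0
```

```bash
python3 -m jog '.7 .0015 -.0025 .002 0;.7 0 0 .002 0;.7 0 0 0 0;.7 0 0 0 0' >/dev/null; python3 d.py .5064 -.398 .087 -3.6
python3 -m jog '.2 0 0 0 0;.2 0 0 0 0;.2 0 0 0 0;.2 0 0 0 0;.2 0 0 0 0;.2 0 0 0 0;.2 0 0 0 0;.2 0 0 0 0' 25; python3 d.py .5064 -.398 .087 -3.6
```

```text
t 5.23 pos [ 0.5062 -0.3979  0.0871] tool delta [-0.0001  0.0002  0.0001] turn 0.03 tilt [ 0.0007 -0.0006] open 0.0652 gf 0.0
t: 5.9
tool_pos: [0.5059, -0.3977, 0.0863]
orientation: [-2.289, -2.151, 0.0]
force: [-0.4, -0.4, 0.2]
opening: 0.0252
gripper_force: 25.0
t 5.9 pos [ 0.5059 -0.3977  0.0863] tool delta [-0.0003  0.0005 -0.0007] turn 0.03 tilt [-0.0002  0.0001] open 0.0252 gf 25.0
```

```bash
python3 -m jog '.2 0 0 -.01 0;.2 0 0 -.011 0;.2 0 0 -.011 0;.2 0 0 0 -5.3;.2 0 0 0 -5.3;.2 0 0 0 -5.4;.2 0 0 0 0;.2 0 0 0 0' |head -2; python3 d.py .5616 -.3755 .118 12.4
```

```text
t: 6.57
tool_pos: [0.5064, -0.398, 0.1197]
t 6.57 pos [ 0.5064 -0.398   0.1197] tool delta [0.0103 0.0587 0.0017] turn -0.14 tilt [ 0.0012 -0.0011] open 0.0254 gf 25.0
```

```bash
python3 -m jog '.2 .002 .012 0 0;.2 .002 .012 0 0;.2 .002 .012 0 0;.2 .002 .012 .001 0;.2 .002 .011 0 0;.2 0 0 0 0;.2 0 0 0 0' |head -2; python3 d.py .553 -.3364 .118 12.4
python3 - <<'E'
from h import *
c=robot.read_camera("scene");d=robot.read_camera("top")
a=cv2.resize(c["color"][215:295,320:400],None,fx=5,fy=5,interpolation=2);b=cv2.resize(d["color"][170:250,350:430],None,fx=5,fy=5,interpolation=2)
cv2.imwrite("pics/p.png",np.hstack([a,b])[:,:,::-1])
E
```

```text
t: 7.15
tool_pos: [0.5623, -0.3745, 0.117]
t 7.15 pos [ 0.5623 -0.3745  0.117 ] tool delta [ 0.0392 -0.0008 -0.001 ] turn 0.11 tilt [-0.0004  0.0001] open 0.0256 gf 25.0
```

View pics/p.png

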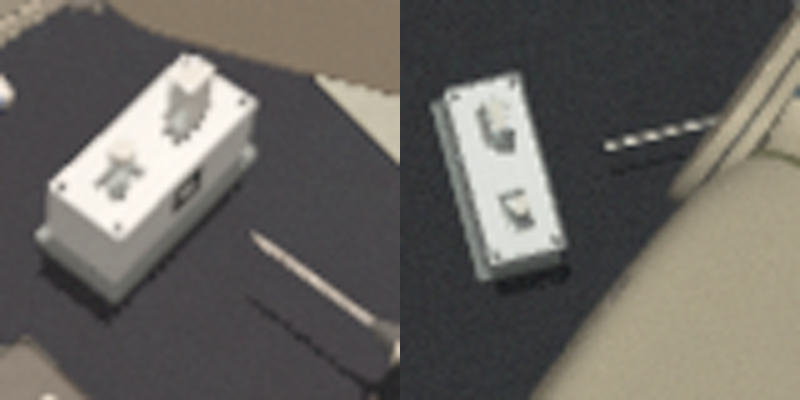

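The rod tip shows at (252,232) in the scene crop; its line runs to the port at (188,188). In the top crop the tip is at (605,148). I'll triangulate it.

```bash
python3 - <<'E'
from h import *
c=robot.read_camera("scene");d=robot.read_camera("top")
from scipy.optimize import least_squares
f=lambda P:np.r_[(proj(c,P)-[370.0,261.0]).ravel(),(proj(d,P)-[390.6,199.2]).ravel()]
r=least_squares(f,[.52,-.22,.04]);P=r.x;a=.2157
v=P-[.5184,-.1781,.04];print(P,f(P).round(1),"port frame",np.cos(a)*v[0]+np.sin(a)*v[1],-np.sin(a)*v[0]+np.cos(a)*v[1],v[2])
E
python3 d.py .553 -.3364 .118 12.4
```

```text
[ 0.52804339 -0.22234501  0.04476549] [ 0.2 -0.  -0.1  0.2] port frame -4.989344438529296e-05 -0.04528370228405835 0.0047654916076881396
t 7.35 pos [ 0.561  -0.3755  0.1172] tool delta [ 0.0399  0.0006 -0.0008] turn -0.0 tilt [-0.0004  0.0001] open 0.0257 gf 25.0
```

```bash
python3 -m jog '.2 .008 0 .0015 0;.2 .008 0 0 0;.2 .008 0 0 0;.2 .008 0 0 0;.2 .005 0 0 0;.2 0 0 0 0;.2 0 0 0 0;.2 0 0 0 0;.2 0 0 0 0;.2 0 0 0 0'; python3 -m jog '.2 0 0 0 0;.2 0 0 0 0;.2 0 0 0 0;.2 0 0 0 0'; python3 d.py .553 -.3364 .118 12.4
python3 - <<'E'
from h import *
c=robot.read_camera("scene");d=robot.read_camera("top")
a=cv2.resize(c["color"][215:295,320:400],None,fx=5,fy=5,interpolation=2);b=cv2.resize(d["color"][170:250,350:430],None,fx=5,fy=5,interpolation=2)
cv2.imwrite("pics/q.png",np.hstack([a,b])[:,:,::-1])
E
```

```text
t: 8.18
tool_pos: [0.5536, -0.3395, 0.1159]
orientation: [1.968, 2.448, -0.0]
force: [-0.0, -1.2, -0.4]
opening: 0.0256
gripper_force: 25.0
t: 8.52
tool_pos: [0.5534, -0.3392, 0.1158]
orientation: [-1.968, -2.449, 0.0]
force: [0.7, -0.1, -1.0]
opening: 0.0256
gripper_force: 25.0
t 8.52 pos [ 0.5534 -0.3392  0.1158] tool delta [ 0.0028  0.0002 -0.0022] turn 0.02 tilt [-0.0001  0.0001] open 0.0256 gf 25.0
```

View pics/q.png

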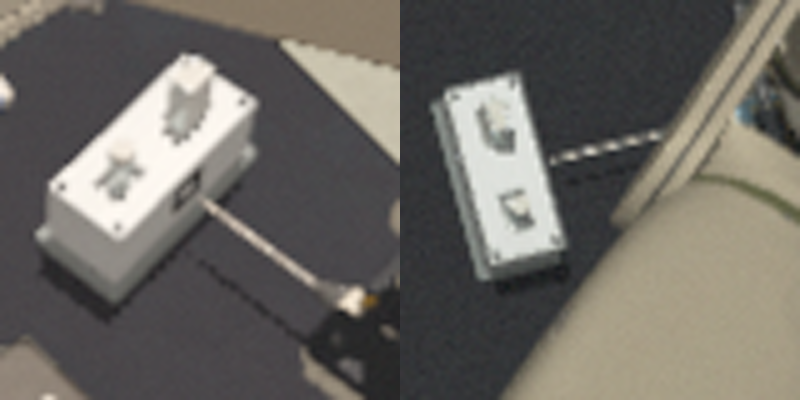

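Tip at (205,200) and port at (188,188) in the scene crop: aligned, about 10 mm short. I'll advance 8 mm and hold.

```bash
python3 -m jog '.2 .004 0 0 0;.2 .004 0 0 0;.2 0 0 0 0;.2 0 0 0 0;.2 0 0 0 0;.2 0 0 0 0;.2 0 0 0 0;.2 0 0 0 0;.2 0 0 0 0;.2 0 0 0 0'; python3 -m jog '.2 0 0 0 0;.2 0 0 0 0;.2 0 0 0 0;.2 0 0 0 0;.2 0 0 0 0;.2 0 0 0 0;.2 0 0 0 0;.2 0 0 0 0;.2 0 0 0 0;.2 0 0 0 0'
python3 - <<'E'
from h import *
c=robot.read_camera("scene");d=robot.read_camera("top")
a=cv2.resize(c["color"][235:275,340:380],None,fx=10,fy=10,interpolation=2);b=cv2.resize(d["color"][180:220,360:400],None,fx=10,fy=10,interpolation=2)
cv2.imwrite("pics/r.png",np.hstack([a,b])[:,:,::-1])
E
python3 d.py .54 -.375 .0865 12.4
```

```text
t: 9.45
tool_pos: [0.5518, -0.3313, 0.1158]
orientation: [-1.968, -2.449, 0.0]
force: [-0.1, -0.0, -0.3]
opening: 0.0257
gripper_force: 25.0
t: 10.28
tool_pos: [0.5518, -0.3313, 0.1158]
orientation: [1.968, 2.449, -0.0]
force: [-0.1, -0.4, -0.5]
opening: 0.0254
gripper_force: 25.0
t 10.38 pos [ 0.5518 -0.3313  0.1158] tool delta [-0.0402 -0.0209  0.0293] turn 0.03 tilt [ 0. -0.] open 0.0254 gf 25.0
```

View pics/r.png

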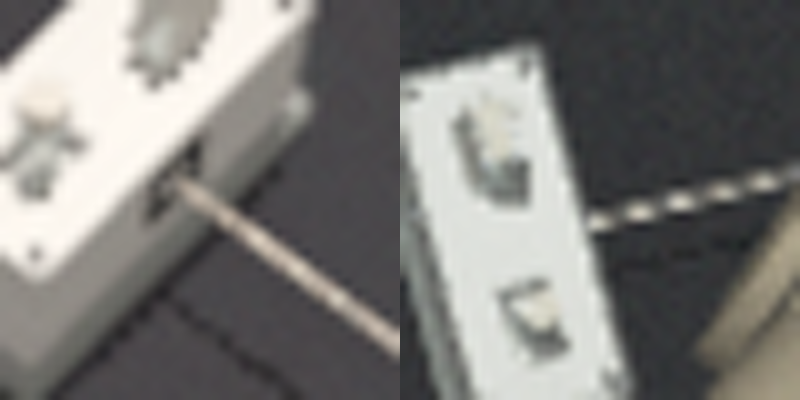

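The tip sits in the middle of the port's rim (185,180) and was held for about 1.7 s without force. Now back off, lower and release.

```bash
python3 -m jog '.2 -.009 0 0 0;.2 -.012 0 0 0;.2 -.012 0 0 0;.2 -.012 0 0 0;.2 -.009 0 0 0;.2 0 0 .01 0;.2 0 0 .01 0;.2 0 0 .006 0;.2 0 0 .0025 0;.2 0 0 0 0'; python3 -m jog '.2 0 0 0 0;.2 0 0 0 0;.2 0 0 0 0'; python3 d.py .5618 -.38 .0865 12.4
```

```text
t: 11.22
tool_pos: [0.5627, -0.3829, 0.0861]
orientation: [-1.966, -2.447, 0.0]
force: [0.8, -0.8, -0.6]
opening: 0.0258
gripper_force: 25.0
t: 11.47
tool_pos: [0.5633, -0.3835, 0.0869]
orientation: [-1.967, -2.449, -0.0]
force: [-0.6, -0.2, -1.1]
opening: 0.0258
gripper_force: 25.0
t 11.47 pos [ 0.5633 -0.3835  0.0869] tool delta [ 0.0038 -0.0007  0.0004] turn 0.05 tilt [-0.0004  0.0004] open 0.0258 gf 25.0
```

```bash
python3 -m jog '.6 0 0 0 0;.6 0 0 0 0;.6 0 0 0 0;.6 0 0 0 0;.6 0 0 0 0;.6 0 0 0 0;.6 0 0 0 0;.6 0 0 0 0;.6 0 0 -.015 0;.6 0 0 -.03 0'; python3 -m jog '.6 0 0 -.038 0;.6 0 0 -.038 0;.6 0 0 -.038 0;.6 0 0 0 7;.6 0 0 0 7;.6 0 0 0 7;.6 0 0 0 7;.6 0 0 0 7;.6 0 0 0 7;.6 0 0 0 7'|head -2; python3 -m jog '.6 0 0 0 7;.6 0 0 0 7;.6 0 0 0 7;.6 0 0 0 7;.6 0 0 0 7;.6 0 0 0 6;.6 0 0 0 0;.6 0 0 0 0' |head -2;python3 d.py .5424 -.1473 .16 -77.6
```

```text
t: 12.3
tool_pos: [0.561, -0.3822, 0.1284]
orientation: [-1.963, -2.442, 0.0]
force: [-0.0, -0.4, -0.1]
opening: 0.0557
gripper_force: 0.0
t: 13.13
tool_pos: [0.5635, -0.384, 0.2478]
t: 13.8
tool_pos: [0.5635, -0.3841, 0.2474]
t 13.8 pos [ 0.5635 -0.3841  0.2474] tool delta [ 0.0311 -0.2357  0.0873] turn 0.22 tilt [ 0.0007 -0.0006] open 0.0554 gf 0.0
```

```bash
python3 - <<'E'
from h import *
c=robot.read_camera("scene");d=robot.read_camera("top")
P=np.array([[.5424,-.1473,.095]])
print(proj(c,P),proj(d,P),ray(c,[358,229.6],.095),ray(d,[368.6,190.6],.095))
a=cv2.resize(c["color"][215:335,320:440],None,fx=5,fy=5,interpolation=2);cv2.imwrite("pics/s.png",a[:,:,::-1])
E
```

```text
[[358.34781608 229.11521418]] [[369.79745931 192.60837374]] [ 0.54059282 -0.14802489  0.095     ] [ 0.54920332 -0.14363616  0.095     ]
```

View pics/s.png

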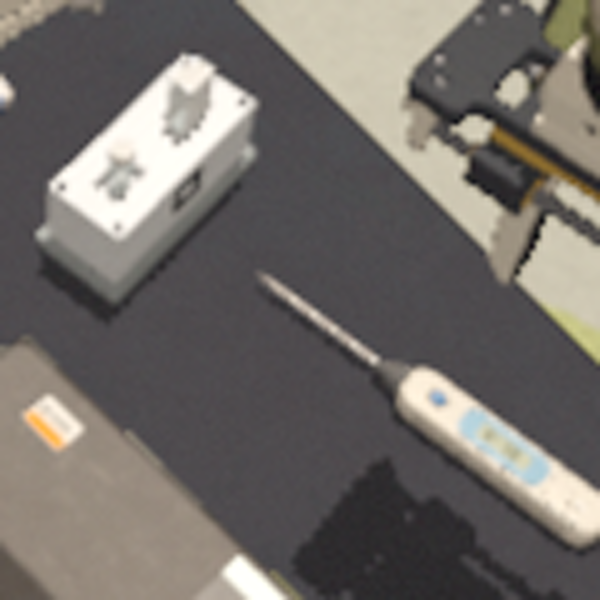

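The thermometer lies flat and free; the cuvette in the far well is within 1 px of the prediction. Moving above it.

```bash
python3 -m jog '.6 .0045 -.0337 0 0;.6 .0045 -.0337 0 0;.6 .0045 -.0337 0 0;.6 .0045 -.0337 0 0;.6 .0045 -.0337 0 0;.6 .0045 -.0337 0 0;.6 .0041 -.0335 0 0;.6 0 0 0 0;.6 0 0 0 0;.6 0 0 0 0' |head -2; python3 d.py .5424 -.1473 .19 -77.6; python3 -m jog '.6 0 0 .03 0;.6 0 0 .027 0;.6 0 0 0 0;.6 0 0 0 0;.6 0 0 0 0;.6 0 0 0 0'; python3 d.py .5424 -.1473 .149 -77.6
python3 - <<'E'
from h import *
c=robot.read_camera("scene");d=robot.read_camera("top")
a=cv2.resize(c["color"][190:270,310:390],None,fx=5,fy=5,interpolation=2);b=cv2.resize(d["color"][165:245,325:405],None,fx=5,fy=5,interpolation=2)
cv2.imwrite("pics/u.png",np.hstack([a,b])[:,:,::-1])
E
```

```text
t: 14.73
tool_pos: [0.5432, -0.1474, 0.2467]
t 14.73 pos [ 0.5432 -0.1474  0.2467] tool delta [-0.0008 -0.0003  0.0567] turn 0.15 tilt [ 0.0006 -0.0007] open 0.0557 gf 0.0
t: 15.23
tool_pos: [0.5441, -0.1481, 0.1915]
orientation: [3.122, 0.339, 0.004]
force: [0.4, 0.1, 0.5]
opening: 0.0562
gripper_force: 0.0
t 15.23 pos [ 0.5441 -0.1481  0.1915] tool delta [-0.0016 -0.0013  0.0425] turn -0.0 tilt [ 0.0028 -0.0011] open 0.0562 gf 0.0
```

View pics/u.png

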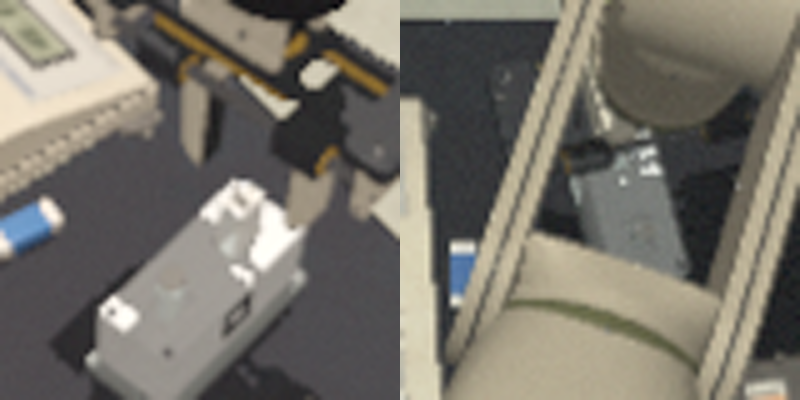

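The fingers straddle the cuvette: left at (200,160), right at (305,220). Descending with a correction.

```bash
python3 -m jog '.6 -.001 -.001 .01 0;.6 0 0 .01 0;.6 0 0 .008 0;.6 0 0 .006 0;.6 0 0 .004 0;.6 0 0 .003 0;.6 0 0 0 0;.6 0 0 0 0;.6 0 0 0 0;.6 0 0 0 0'; python3 d.py .5424 -.1473 .149 -77.6
```

```text
t: 16.17
tool_pos: [0.5422, -0.1465, 0.1489]
orientation: [3.123, 0.34, 0.001]
force: [-0.5, -0.6, -0.5]
opening: 0.0555
gripper_force: 0.0
t 16.17 pos [ 0.5422 -0.1465  0.1489] tool delta [ 0.      0.0008 -0.0001] turn 0.03 tilt [ 0.0009 -0.0003] open 0.0555 gf 0.0
```

```bash
python3 -m jog '.3 0 .0005 0 0;.3 0 0 0 0;.2 0 0 0 0;.1 0 0 0 0;.1 0 0 0 0;.1 0 0 0 0;.1 0 0 0 0;.1 0 0 0 0;.1 0 0 0 0;.1 0 0 0 0' 8; python3 d.py .5424 -.1473 .149 -77.6
```

```text
t: 17.0
tool_pos: [0.5419, -0.1469, 0.1483]
orientation: [-3.123, -0.34, 0.0]
force: [0.1, 0.6, -0.3]
opening: 0.014
gripper_force: 8.0
t 17.0 pos [ 0.5419 -0.1469  0.1483] tool delta [ 0.0004  0.0005 -0.0007] turn 0.03 tilt [-0.0001  0.    ] open 0.014 gf 8.0
```

```bash
python3 -m jog '0 0 0 0 0;0 0 0 0 0;0 0 0 -.005 0;0 0 0 -.01 0;0 0 0 -.015 0;0 0 0 -.02 0;0 0 0 -.025 0;0 0 0 -.02 0;0 0 0 -.01 0;0 0 0 0 0' 12; python3 -m jog '0 0 0 0 0;0 0 0 0 0;0 0 0 0 0'|head -2; python3 d.py .4978 .3274 .156 -84.2
```

```text
t: 17.83
tool_pos: [0.5435, -0.1474, 0.2573]
orientation: [3.12, 0.34, 0.009]
force: [1.0, -0.5, 0.9]
opening: 0.014
gripper_force: 12.0
t: 18.08
tool_pos: [0.5411, -0.1466, 0.2514]
t 18.08 pos [ 0.5411 -0.1466  0.2514] tool delta [ 0.0599 -0.472   0.096 ] turn 6.63 tilt [-0.0028  0.001 ] open 0.014 gf 12.0
```

```bash
python3 -m jog '0 .0019 -.015 0 0;0 .0037 -.0295 0 0;0 .0037 -.0295 0 0;0 .0037 -.0295 0 0;0 .0037 -.0295 0 0;0 .0037 -.0295 0 0;0 .0037 -.0295 0 0;0 .0037 -.0295 0 0;0 .0037 -.0295 0 0;0 .0037 -.0295 0 0' |head -2;  python3 -m jog '0 .0037 -.0295 0 0;0 .0037 -.0295 0 0;0 .0037 -.0295 0 0;0 .0037 -.0295 0 0;0 .0037 -.0295 0 0;0 .0037 -.0295 0 0;0 .0019 -.015 0 0;0 0 0 0 3.3;0 0 0 0 3.3;0 0 0 0 0' |head -2;python3 -m jog '0 0 0 0 0;0 0 0 0 0;0 0 0 0 0;0 0 0 0 0'|head -2; python3 d.py .4978 .3274 .156 -84.2
```

```text
t: 18.92
tool_pos: [0.5147, 0.1367, 0.2523]
t: 19.75
tool_pos: [0.4973, 0.3277, 0.2523]
t: 20.08
tool_pos: [0.4982, 0.327, 0.2533]
t 20.08 pos [0.4982 0.327  0.2533] tool delta [-0.0004 -0.0004  0.0973] turn 0.05 tilt [-0. -0.] open 0.0137 gf 12.0
```

The cuvette is above the beam. Before lowering, I'll check the photometer fit numerically against the first pictures in both views (edge strength along the housing tops).

```bash
cat >e.py <<'E'
from h import *
from scipy.ndimage import map_coordinates
from scipy.optimize import differential_evolution as DE
cams={n:robot.read_camera(n) for n in("top","scene")}
G={}
for n in cams:
    g=cv2.cvtColor(cv2.imread(f"pics/{n}0.png"),cv2.COLOR_BGR2GRAY).astype(np.float32)
    g=cv2.GaussianBlur(g,(0,0),.7);G[n]=np.hypot(cv2.Sobel(g,5,1,0),cv2.Sobel(g,5,0,1))
t=np.linspace(0,1,25)[:,None];L=[]
for s in(1,-1):
    Q=np.array([[s*.09,.025,.1],[s*.09,-.025,.1],[s*.044,-.025,.1],[s*.044,.025,.1]])
    for i in range(4):L.append(Q[i]*(1-t)+Q[(i+1)%4]*t)
L=np.vstack(L)
def score(p,names):
    a=p[2];R=np.array([[np.cos(a),-np.sin(a),0],[np.sin(a),np.cos(a),0],[0,0,1]]);W=L@R.T+[p[0],p[1],0]
    return -sum(np.minimum(map_coordinates(G[n],proj(cams[n],W)[:,::-1].T,order=1),150).mean() for n in names)
for names in(["top"],["scene"],["top","scene"]):
    r=DE(score,[(.485,.511),(.314,.341),(.02,.18)],args=(names,),seed=1);print(names,r.x.round(4),r.fun,score([.4978,.3274,.1014],names))
E
python3 e.py
```

```text
['top'] [0.4977 0.3296 0.082 ] -149.44824 -148.33208
['scene'] [0.4992 0.3229 0.0931] -148.2231903076172 -144.99039
['top', 'scene'] [0.4987 0.3279 0.0967] -294.6239013671875 -293.32245
```

The refined beam is (.4985,.328) at 5.5°, within 1.5 mm of the first fit. Lowering.

```bash
python3 -m jog '0 0 -.0008 .01 0;0 0 0 .02 0;0 0 0 .02 0;0 0 0 .02 0;0 0 0 .015 0;0 0 0 .01 0;0 0 0 .002 0;0 0 0 0 0;0 0 0 0 0;0 0 0 0 0'|head -2;python3 -m jog '0 0 0 0 0;0 0 0 0 0;0 0 0 0 0;0 0 0 0 0'; python3 d.py .4985 .3278 .156 -84.4
python3 - <<'E'
from h import *
c=robot.read_camera("scene");crop(c,220,110,80,80,7,"pics/z.png")
E
```

```text
t: 21.02
tool_pos: [0.4988, 0.3285, 0.1578]
t: 21.35
tool_pos: [0.4982, 0.3282, 0.1567]
orientation: [-3.137, -0.16, -0.001]
force: [0.3, -0.1, 0.6]
opening: 0.0138
gripper_force: 12.0
t 21.35 pos [0.4982 0.3282 0.1567] tool delta [0.0002 0.0004 0.0007] turn 0.23 tilt [0.0006 0.0003] open 0.0138 gf 12.0
```

```bash
python3 -m jog '0 0 0 0 0;0 0 0 0 0;0 0 0 0 0;0 0 0 0 0;0 0 0 0 0;0 0 0 0 0'; python3 d.py .4985 .3278 .156 -84.4; python3 -c "
from plant import robot
print(robot.close_job())"
```

```text
t: 21.9
tool_pos: [0.4981, 0.3281, 0.1563]
orientation: [3.138, 0.16, -0.0]
force: [0.0, 0.4, -0.2]
opening: 0.0139
gripper_force: 12.0
t 21.9 pos [0.4981 0.3281 0.1563] tool delta [0.0004 0.0004 0.0003] turn 0.23 tilt [-0. -0.] open 0.0139 gf 12.0
the job is handed in; nothing more can be done
None
```

I handed the job in at 21.9 s: the thermometer was held at the port for about 1.7 s and laid flat again, and the cuvette is held upright by its frosted sides within about 1 mm of my estimate of the beam's middle; no verdict came back, and with my 10 pictures used up I checked that final pose by the arm's readings only.

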